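Shake a small flask on the touch-start vortex mixer

ROBOT

A 7-joint arm with a two-finger parallel gripper is mounted at the origin on the work surface. World frame = base frame: x ahead of the robot, y to its left, z up, the work surface at z = 0. Lengths are in mm, angles in rad, forces in N, time in s.
With the tool pointing down it reaches from about 400 to 875 mm from the base axis. Payload 4.4 kg.
Tool frame: the origin (TCP) lies on the centre line of the jaws, within the pads' length; the fingertips stand 22 mm ahead of it and the grasp point (between the pads) lies 3 mm ahead of it; z points along the fingers, y is the direction in which the jaws open and shut (so a half turn about z gives the same grasp; the last joint's range is limited). The gripper opens to 85 mm and grips with 20 to 120 N. Pads are 22 mm wide; open, the fingers measure 114 mm over their backs; the gripper's body (76 mm by 85 mm) begins 54 mm behind the grasp point. The pads swing forward as they close: fully open they stand 13 mm farther back than shut.
Start: joints at [1.068, 0.628, 0.038, 1.517, -0.027, 0.996, -0.02], TCP at [275.005, -588.974, 253.313] pointing down, gripper open.
Joint ranges: [-3.06, 3.06], [-0.37, 2.12], [-1.25, 1.32], [0.18, 2.47], [-1.1, 4.24], [0.23, 1.98], [-2.94, 2.94]. Speed limits (rad/s): [2.57, 2.57, 3.14, 3.14, 3.14, 3.14, 3.14].

INTERFACE

Orientations are given as [roll, pitch, yaw] about the fixed x, y, z axes, in that order (R = Rz(yaw) Ry(pitch) Rx(roll)).
In Python, from cell import ctrl gives the robot as it stands. The module is installed in compiled form; this text tells all that it offers.
- The arm moves only by the tool step_arm, never from a script. Its argument "commands" is a list of rows, each a list of 7 numbers: the shift along the tool's x, y, z in mm, then the turn, a rotation vector about the tool's x, y, z in degrees, then the closure in counts, from 0 (fully open) to 255 (shut). A call has 1 to 8 rows; each row is the pose to reach, as a shift and turn from the pose commanded when the call began, along the tool's axes at that moment; what a row does not reach only later rows make up. A row lasts 1/10 s, in which the tool goes at most 50 mm and 8.59 degrees, less where a joint would pass 70% of its speed; a pose out of reach is approached as far as the arm can. A call with a gripper value outside its range is refused whole. The fingers move at their own pace and stop on an object; the grip force is fixed at half the most. Time passes only in rows, so rows that repeat a pose let the fingers close. It gives the time, the measured TCP pose, the force and the opening at its end, in the units of the state.
- ctrl.read_state(): the state, without advancing time (a new reading comes with each control period).
- ctrl.get_image(name): name is "scene" or "top"; returns the picture (480x640x3 uint8, red, green, blue); there is no depth.
- ctrl.camera_info(name): a dict with "vertical_fov" (degrees; the focal length in pixels is half the picture's height over the tangent of half this angle, whatever the lens; pixels are square), "cx", "cy" (the principal point, pixels), "dist_coeffs" ([k1, k2, p1, p2, k3] as OpenCV has them; the pictures are not rectified), "rvec" (rotation vector, rad) and "tvec" (3), from world to camera coordinates, as OpenCV has them. Camera axes: x right, y down, z forward; pixel columns grow to the right and rows downward; lengths in mm; the calibration is good to about 2 mm. A picture is of the moment at which its call begins. camera_info takes no time and is no camera call.
- ctrl.finish_job(): hands the job in, once; it reports no verdict.
Trained networks look in the newest picture that a camera, given by its name, has taken for a name from the list of things; names that differ only in an ending like _2 or _b are one class to them, and where a whole thing is asked for, a point or a joint stands for the part that bears it (a point fixed in the world has none). Each returns a list of dicts, best first, with "p" (0 to 1); they miss things now and then, are a little off and sometimes report something else, mostly with a low value. They report only what shows in the picture. A call takes as long as a camera call. They do not tell look-alikes from the thing itself.
- ctrl.spot_in(thing, camera): "point" ([row, column] as shares, 0 to 1, of the picture: columns of its width, rows of its height, amid what is visible of it).
The state is a dict: "clock": time; "qpos": joint angles; "qd": joint speeds; "tau": joint torques, N m; "eef_pos": TCP position; "tool_rot": TCP orientation; "force": force on the tool from outside, world axes, zero at the start; "torque": the same for the moment, N m; "width": finger opening in mm.
Only numpy, scipy, OpenCV 4.12 (cv2) and the standard library are available. Lean on these libraries where they do the work, as an engineer would, in place of code of your own. Each camera call takes 0.05 s, during which the arm holds its last target. There are 200 camera calls.

TASK

Flip the toggle switch on the vortex mixer's sloping front panel over to the other side, from left to right as you face that panel, so that the mixer is in touch-start mode. Then take the smaller of the two round-bottomed flasks out of its cork ring, seat it upright in the rubber ring on top of the mixer and press it firmly down, without ramming it, so that the sprung ring sinks to the bottom of its travel. Finish still holding the flask pressed down like that, and leave everything else on the desk where it stands.

Things in the scene. Friction and masses are not known exactly. Their poses are not given: they have to be found in the camera images.
- mixer: cream vortex mixer fixed to the desk: 170 mm long (x), 127 wide (y), deck 100 high. Origin: centre of its underside. At its front (-x) a grey panel slopes from 35 mm high at x -85 up to 100 mm high at x -30; outward normal (-0.764, 0, 0.646). On the panel: toggle switch at y +27 mm, black speed dial (28 wide, 15 high; leave it) at y -30 mm. Head on the deck at x +20, y 0
- switch_tip (a point): end of the steel toggle lever: 26 mm long, 6 mm thick, 8 mm ball end. It stands out along the panel's normal from a pivot at (-57.5, +27, 67.5) mm of the mixer and tips sideways: it leans to mixer +y when off, to -y (right, as you face the panel) when switched over, its end 10 mm either side of the pivot in y, 83 mm above the desk
- mixer_switch (a joint): toggle lever, rad: 0 = off (leaning to mixer +y), 0.8 = touch-start (leaning to mixer -y), its end stop. It stays where it is left; moving it takes about 2 N at its end
- head_seat (a point): centre of the top rim of the mixer's head, a black rubber ring, 68 mm outside diameter, 20 mm high, with a 45 degree funnel seat (60 mm wide at the rim, 28 mm at its foot). 142 mm above the desk when up; moves straight down with the head. The small flask seated in it has its bulb centre 15 mm above this point
- mixer_head (a joint): how far the sprung head is pressed down, m: 0 = up, 0.008 = bottom stop. The spring begins to give at about 3 N and needs about 8 to 9 N at the bottom; the flask's own weight does not move it
- flask: the smaller round-bottomed flask: amber glass, white stopper, 0.10 to 0.17 kg, bottom-heavy, loose in its cork ring. Bulb 64 mm diameter; neck 28 mm diameter (32 over the bead at its top), 40 mm long, beginning 61 mm above the origin; stopper 31 mm wide, 14 high; 115 mm tall in all. Origin: lowest point of the bulb; z up along the neck
- flask_bulb (a point): centre of the small flask's bulb, 32 mm above its origin
- flask_neck (a point): point on the small flask's neck axis, 82 mm above its origin, 21 mm above the shoulder where the neck begins: the place to grip, from above
- cork_ring: loose cork ring that carries the small flask, 84 mm diameter, 30 mm high, with a funnel seat; origin at the centre of its underside. The flask's origin stands 12 mm above it
- flask_large: the larger round-bottomed flask, 250 ml, of the same glass and stopper: bulb 85 mm diameter, 28 mm neck, 137 mm tall; origin at the lowest point of its bulb. Leave it in its ring
- cork_ring_large: cork ring under the larger flask, 104 mm diameter, 30 mm high; origin at the centre of its underside
- conical_flask: clear glass conical flask, 64 mm diameter, 105 mm tall; origin at the centre of its underside; leave alone
- beaker: clear glass beaker, 68 mm diameter, 90 mm tall; origin at the centre of its underside; leave alone
- jar: white plastic jar with black lid, 44 mm diameter, 55 mm tall; origin at the centre of its underside; leave alone
- coupon_tray: low white tray with steel coupons, 90 x 130 x 16 mm; origin at the centre of its underside; leave alone
- wash_bottle: white wash bottle, 72 mm diameter, 183 mm tall with its bent spout; origin at the centre of its underside; leave alone
Not all that is in view belongs to the job. Leave any orange look-alike of the mixer alone.

How it is judged:
By the outcome, as a careful person would: the job done as asked, in the order asked, and still so for the second after the job is handed in, while the arm keeps its last pose, push and grip.
It also fails if it takes over 53 s, if anything falls off the work surface, if the arm or the gripper's body presses on something with over 40 N, if the wrist force passes 120 N, or if a joint passes its speed limit or range.

## Working session

There is one attempt and no reset: what is moved stays moved. The work goes in short steps, Python scripts to look and compute and a tool call to move; the robot and the scene stay as the last step left them, time stands still between calls to the robot, and variables do not carry over. Pictures are saved under pics/ and viewed, and the job is handed in when it is done.

Besides the shell and the picture viewer there is one more tool, called as name(argument=value, ...), one argument or row to a line, values as JSON. step_arm: Moves the arm, as the interface text tells. Its arguments: {"type":"object","properties":{"commands":{"type":"array"}},"required":["commands"]}

```bash
mkdir -p pics; cat > h.py <<'E'
import numpy as np, cv2
from cell import ctrl
def cam(n):
    i=ctrl.camera_info(n); f=240/np.tan(np.radians(i["vertical_fov"])/2)
    K=np.array([[f,0,i["cx"]],[0,f,i["cy"]],[0,0,1.]])
    return K,np.array(i["dist_coeffs"],float),np.array(i["rvec"],float).reshape(3),np.array(i["tvec"],float).reshape(3)
def ray(n,u,v):
    K,d,r,t=cam(n); R=cv2.Rodrigues(r)[0]
    p=cv2.undistortPoints(np.array([[[u,v]]],float),K,d)[0,0]
    return -R.T@t, R.T@np.array([p[0],p[1],1.])
def at_z(n,u,v,z):
    c,d=ray(n,u,v); return c+d*(z-c[2])/d[2]
def proj(n,P):
    K,d,r,t=cam(n); return cv2.projectPoints(np.array(P,float).reshape(-1,1,3),r,t,K,d)[0].reshape(-1,2)
def tri(obs):
    A=np.zeros((3,3));b=np.zeros(3)
    for n,u,v in obs:
        c,d=ray(n,u,v); d/=np.linalg.norm(d); M=np.eye(3)-np.outer(d,d); A+=M;b+=M@c
    return np.linalg.solve(A,b)
def snap(n,f):
    im=ctrl.get_image(n); cv2.imwrite("pics/"+f,im[:,:,::-1]); return im
def spot(t,n): return [(round(o["point"][1]*640,1),round(o["point"][0]*480,1),round(o["p"],2)) for o in ctrl.spot_in(t,n)]
E
python3 - <<'E'
from h import *
snap("scene","s0.png");snap("top","t0.png")
for t in ["mixer","switch_tip","head_seat","flask","flask_neck","flask_bulb","cork_ring","flask_large"]:
    print(t,spot(t,"scene"),spot(t,"top"))
for n in("scene","top"): print(n,ray(n,320,240),cam(n)[0][0,0])
print(ctrl.read_state())
E
```

```text
mixer [(282.7, 275.2, 0.96), (522.6, 274.3, 0.77)] [(157.2, 386.5, 0.91), (301.5, 220.4, 0.88), (251.7, 301.2, 0.2)]
switch_tip [] [(161.8, 284.5, 0.47)]
head_seat [(523.8, 242.8, 0.95), (279.4, 239.4, 0.64)] [(302.5, 205.3, 0.93), (145.8, 387.6, 0.86)]
flask [(450.3, 315.2, 0.63)] [(164.1, 287.2, 0.74)]
flask_neck [(453.7, 317.5, 0.6), (277.2, 239.2, 0.52)] [(162.9, 284.8, 0.69), (180.1, 284.6, 0.2)]
flask_bulb [(313.6, 387.3, 0.7), (448.1, 316.0, 0.6)] []
cork_ring [(445.9, 343.9, 0.73), (186.8, 312.0, 0.6)] [(176.9, 283.9, 0.63)]
flask_large [(237.9, 194.0, 0.95)] [(161.1, 285.9, 0.71), (457.8, 259.0, 0.66), (301.2, 207.6, 0.43)]
scene (array([993.08532225, 705.28136252, 694.98250325]), array([-0.48510649, -0.6533612 , -0.58152625])) 515.017890140391
top (array([ 4.48264924e+02, -3.07581389e-01,  1.31787741e+03]), array([ 0.05829512, -0.00871446, -0.99836929])) 600.4192343968297
{'clock': 0.9, 'qpos': array([ 1.06822392,  0.62836111,  0.03848698,  1.5173799 , -0.02704926,
        0.99629145, -0.01994639]), 'qd': array([-0.00055544, -0.00060744, -0.00082213,  0.00030982, -0.00122762,
        0.00117112, -0.00048212]), 'tau': array([ 2.83688705e-04, -5.63261676e+01,  1.22570783e+00, -1.93786973e+01,
        1.09920008e-02,  1.51926535e-03,  1.88691848e-05]), 'eef_pos': array([ 275.01732777, -588.98572611,  253.34484055]), 'tool_rot': array([ 3.14151636e+00, -8.89376625e-05,  4.36785232e-01]), 'force': array([0.00296072, 0.65158607, 0.32034558]), 'torque': array([-0.01491788,  0.03479612, -0.04156209]), 'width': 85.05277535789985}
```

```bash
ls pics
```

```text
s0.png
t0.png
```

View pics/s0.png

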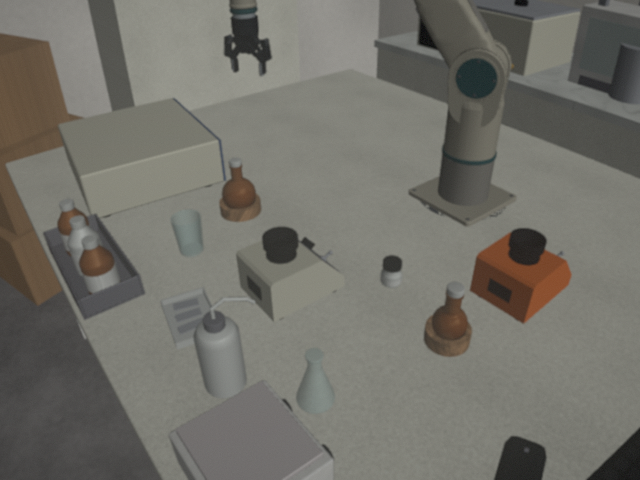

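View pics/t0.png

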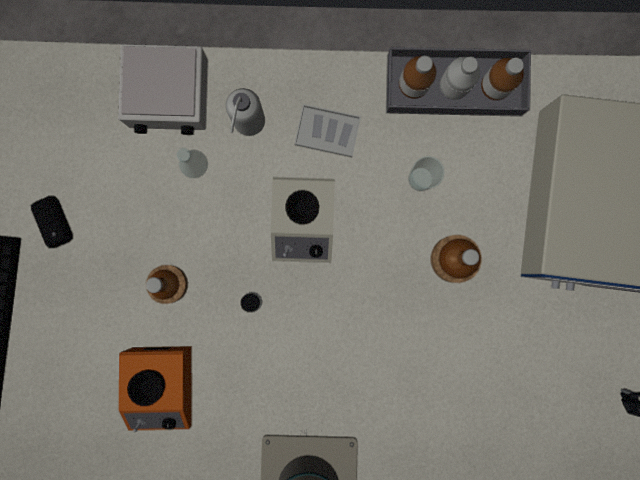

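```bash
python3 - <<'E'
import cv2,numpy as np
t=cv2.imread("pics/t0.png");s=cv2.imread("pics/s0.png")
c=lambda im,x,y,w,h,k:np.clip(cv2.resize(im[y:y+h,x:x+w],(w*k,h*k),interpolation=cv2.INTER_CUBIC).astype(float)*1.5,0,255).astype(np.uint8)
cv2.imwrite("pics/c1.png",np.hstack([c(t,260,170,90,100,4),c(t,130,255,80,100,4)[:400]]))
cv2.imwrite("pics/c2.png",np.hstack([c(s,230,220,120,100,4),c(s,415,270,70,100,4)]))
E
```

```text
(no output)
```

View pics/c1.png

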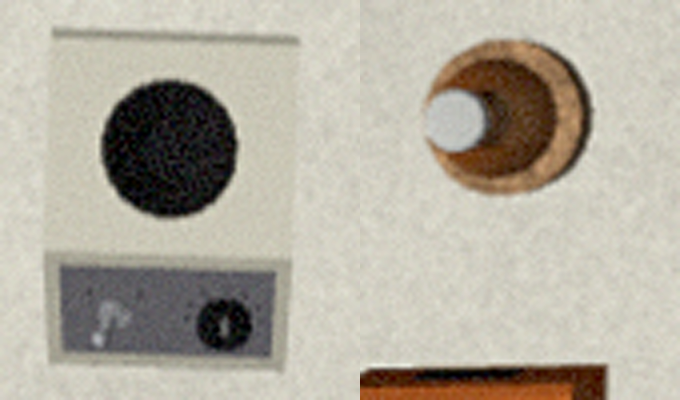

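View pics/c2.png

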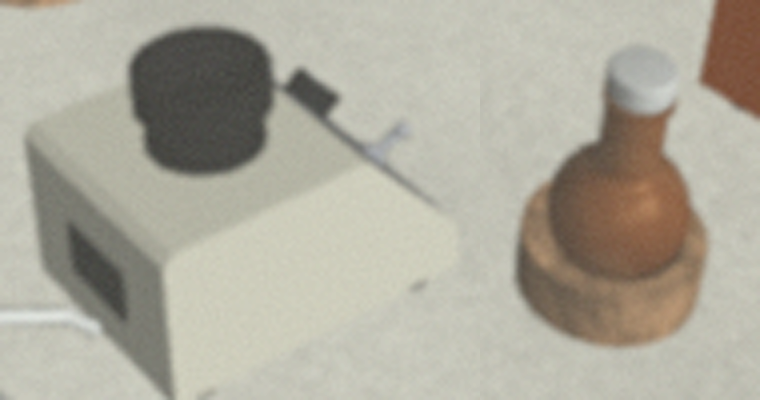

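```bash
python3 - <<'E'
from h import *
T=lambda x,y:(260+x/4-.4,170+y/4-.4)
print("head",at_z("top",*T(170,148),142),tri([("top",*T(170,148)),("scene",280.5,235.5)]))
print("tip",at_z("top",*T(97,340),83),tri([("top",*T(97,340)),("scene",330.4,251.9)]))
for p in[(52,33),(300,41),(45,254),(293,260)]: print("deck",at_z("top",*T(*p),100))
print("bottom front",at_z("top",*T(48,364),35),at_z("top",*T(284,371),35))
print("stopper",at_z("top",153.4,284.7,127),tri([("top",153.4,284.7),("scene",455,286.2)]))
print("ring",at_z("top",130+147/4-.4,255+117/4-.4,30))
print("dial",at_z("top",*T(224,325),75))
E
```

```text
head [581.80222591  26.25315846 142.        ] [581.46586333  26.44097148 142.4012976 ]
tip [488.40755383  62.52223251  83.        ] [489.20892176  61.99783915  81.72596902]
deck [643.90769044  88.91147979 100.        ]
deck [643.01821988 -37.66104735 100.        ]
deck [530.88983804  89.27572049 100.        ]
deck [531.02710089 -36.77296284 100.        ]
bottom front [476.48928274  90.76311965  35.        ] [475.93821376 -35.32727621  35.        ]
stopper [421.08998271 315.89900006 127.        ] [421.53158695 315.58472091 126.28187063]
ring [421.34811817 314.21929622  30.        ]
dial [498.09968398  -2.60296945  75.        ]
```

```bash
cat >> h.py <<'E'
from scipy.spatial.transform import Rotation as Ro
def go(p,yaw=np.pi/2):
    s=ctrl.read_state(); R=Ro.from_euler("xyz",s["tool_rot"]); G=Ro.from_euler("xyz",[np.pi,0,yaw])
    print(p,"shift",np.round(R.inv().apply(np.array(p,float)-s["eef_pos"]),1),"turn",np.round(np.degrees((R.inv()*G).as_rotvec()),1))
E
python3 -c "
from h import *
go([470,-250,253]);go([484,95,200])"
```

```text
[470, -250, 253] shift [ 320.1 -224.7    0.4] turn [  0.  -0. -65.]
[484, 95, 200] shift [ 478.7 -531.4   53.3] turn [  0.  -0. -65.]
```

step_arm(
  commands=[
    [320,-225,0,0,0,-65,255],
    [320,-225,0,0,0,-65,255],
    [320,-225,0,0,0,-65,255],
    [320,-225,0,0,0,-65,255],
    [320,-225,0,0,0,-65,255],
    [320,-225,0,0,0,-65,255],
    [320,-225,0,0,0,-65,255],
    [320,-225,0,0,0,-65,255],
  ],
)

```text
clock: 1.7
eef_pos: [471.2, -247.0, 253.8]
tool_rot: [3.14, -0.0, 1.578]
force: [0.3, -1.0, -0.5]
width: 0.1
```

```bash
python3 -c "
from h import *
go([484,95,170])"
```

```text
[484, 95, 170] shift [341.8  15.2  83.9] turn [ 0.1 -0.   0.4]
```

step_arm(
  commands=[
    [342,15,60,0,0,0,255],
    [342,15,84,0,0,0,255],
    [342,15,84,0,0,0,255],
    [342,15,84,0,0,0,255],
    [342,15,84,0,0,0,255],
    [342,15,84,0,0,0,255],
    [342,15,84,0,0,0,255],
    [342,15,84,0,0,0,255],
  ],
)

```text
clock: 2.5
eef_pos: [484.1, 100.8, 168.6]
tool_rot: [3.142, -0.005, 1.583]
force: [-1.0, -0.1, 0.2]
width: 0.3
```

```bash
python3 -c "
from h import *
go([484,95,94])
snap('scene','s1.png');snap('top','t1.png')
import cv2
a=cv2.imread('pics/s1.png')[160:320,220:400];b=cv2.imread('pics/t1.png')[170:290,240:360]
cv2.imwrite('pics/c3.png',np.hstack([cv2.resize(a,(450,400)),cv2.resize(b,(350,400))]))"
```

```text
[484, 95, 94] shift [-6.2 -0.1 74.6] turn [ 0.  -0.3  0.7]
```

View pics/c3.png

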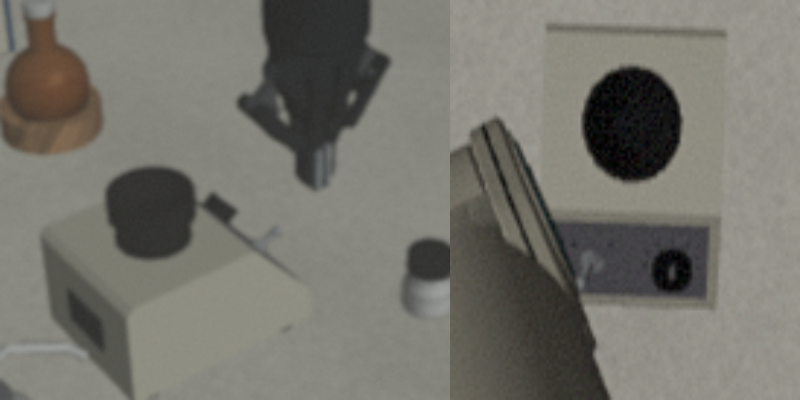

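step_arm(
  commands=[
    [-6,0,35,0,0,0,255],
    [-6,0,60,0,0,0,255],
    [-6,0,75,0,0,0,255],
    [-6,0,75,0,0,0,255],
    [-20,0,75,0,0,0,255],
    [-26,0,75,0,0,0,255],
    [-30,0,75,0,0,0,255],
    [-30,0,75,0,0,0,255],
  ],
)

```text
clock: 3.4
eef_pos: [485.2, 61.0, 95.1]
tool_rot: [3.14, 0.0, 1.569]
force: [-1.2, 1.1, -0.5]
width: 0.2
```

```bash
python3 -c "
from h import *
go([484,58,94]);print(ctrl.read_state()['force'])
snap('scene','s2.png')
a=cv2.imread('pics/s2.png')[180:320,220:400]
cv2.imwrite('pics/c4.png',cv2.resize(a,(720,560)))"
```

```text
[484, 58, 94] shift [-3.  -1.2  1.1] turn [ 0.1  0.  -0.1]
[-1.21914505  1.06294738 -0.47449342]
```

View pics/c4.png

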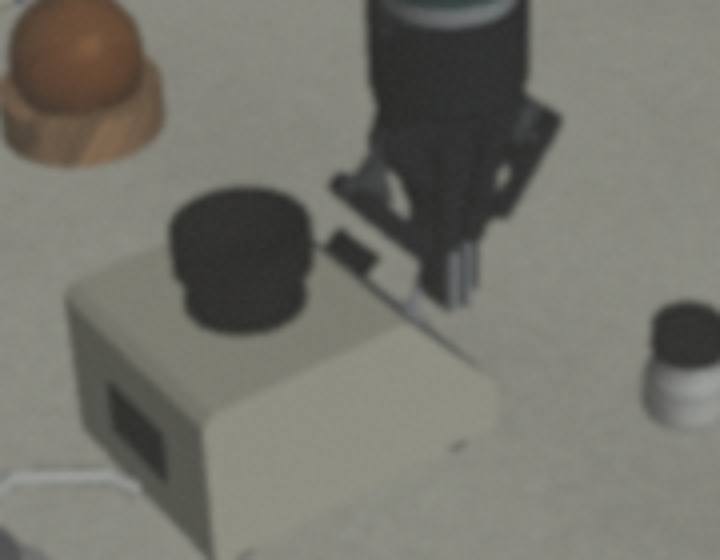

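step_arm(
  commands=[
    [-3,0,0,0,0,0,255],
    [-5,0,0,0,0,0,255],
    [-5,0,0,0,0,0,255],
    [-5,0,0,0,0,0,255],
  ],
)

```text
clock: 3.85
eef_pos: [485.2, 60.1, 94.8]
tool_rot: [3.14, -0.003, 1.574]
force: [-1.0, 7.3, 1.9]
width: -0.1
```

step_arm(
  commands=[
    [20,0,0,0,0,0,255],
    [35,0,0,0,0,0,255],
    [35,0,-50,0,0,0,255],
    [35,0,-100,0,0,0,100],
    [60,0,-110,0,0,0,0],
    [110,0,-110,0,0,0,0],
    [150,0,-110,0,0,0,0],
    [150,0,-110,0,0,0,0],
  ],
)

```text
clock: 4.65
eef_pos: [484.2, 214.2, 205.1]
tool_rot: [3.139, -0.005, 1.58]
force: [-1.1, -1.1, -0.6]
width: 72.4
```

```bash
python3 -c "
from h import *
snap('scene','s3.png');snap('top','t3.png')
a=cv2.imread('pics/s3.png')[220:320,230:350];b=cv2.imread('pics/t3.png')[170:270,260:350]
cv2.imwrite('pics/c5.png',np.hstack([cv2.resize(a,None,fx=3.8,fy=4),cv2.resize(b,None,fx=3.8,fy=4)])[:,:800])
go([421.3,315.3,170])
print(proj('top',[[487,43.3,83],[487,63,83]]),proj('scene',[[487,43.3,83],[487,63,83]]))"
```

```text
[421.3, 315.3, 170] shift [107.8 -62.7  34.2] turn [-0.   0.1  0.2]
[[293.17158726 255.51954103]
 [283.59882966 255.27776146]] [[325.97242624 246.59813289]
 [332.07091959 251.19900294]]
```

View pics/c5.png

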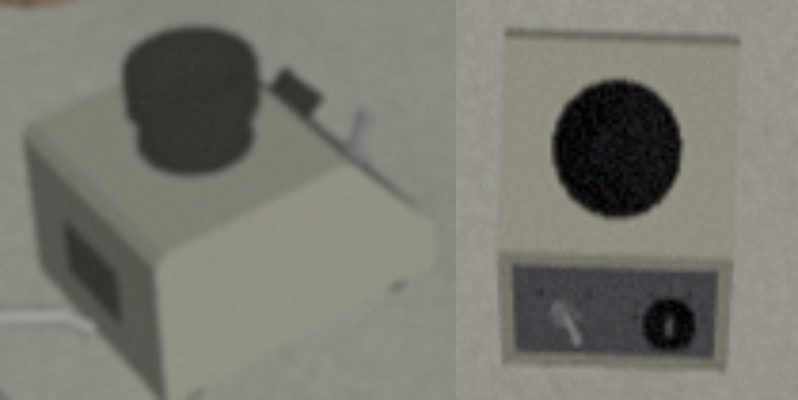

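```bash
python3 -c "
from h import *
print(spot('switch_tip','top'),spot('switch_tip','scene'))
f=lambda im,x,y,w,h,k:np.clip(cv2.resize(im[y:y+h,x:x+w],(w*k,h*k),interpolation=cv2.INTER_CUBIC).astype(float)*1.5,0,255).astype(np.uint8)
I=lambda n:cv2.imread('pics/'+n)
r1=np.hstack([f(I('t0.png'),272,235,40,28,10),f(I('t3.png'),272,235,40,28,10)])
r2=np.hstack([f(I('s0.png'),305,238,40,28,10),f(I('s3.png'),305,238,40,28,10)])
cv2.imwrite('pics/c6.png',np.vstack([r1,r2]))
"
```

```text
[(328.7, 133.7, 0.51)] []
```

View pics/c6.png

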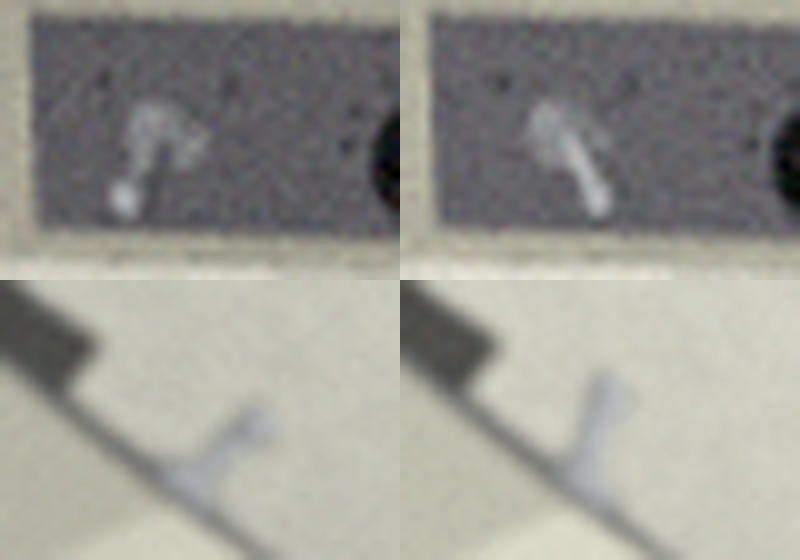

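```bash
python3 -c "
from h import *
go([484,95,95])
print(proj('top',[[504,53.3,67.5]]))"
```

```text
[484, 95, 95] shift [-110.4   -0.4  109.3] turn [-0.   0.1 -0.1]
[[288.85206447 247.4886693 ]]
```

step_arm(
  commands=[
    [-60,0,0,0,0,0,255],
    [-110,0,0,0,0,0,255],
    [-110,0,10,0,0,0,255],
    [-110,0,60,0,0,0,255],
    [-110,0,110,0,0,0,255],
    [-110,0,110,0,0,0,255],
    [-135,0,110,0,0,0,255],
    [-143,0,110,0,0,0,255],
  ],
)

```text
clock: 5.65
eef_pos: [485.0, 61.5, 95.7]
tool_rot: [3.141, 0.002, 1.568]
force: [0.0, 0.6, 0.4]
width: 0.1
```

step_arm(
  commands=[
    [-3,0,0,0,0,0,255],
    [-5,0,0,0,0,0,255],
  ],
)

```text
clock: 5.85
eef_pos: [485.4, 60.3, 96.0]
tool_rot: [3.139, -0.002, 1.571]
force: [-1.1, 4.2, 1.0]
width: 0.1
```

step_arm(
  commands=[
    [-2,0,0,0,0,0,255],
    [-2,0,0,0,0,0,255],
  ],
)

```text
clock: 6.05
eef_pos: [485.4, 60.2, 95.7]
tool_rot: [3.139, -0.003, 1.574]
force: [-0.6, 5.0, 3.1]
width: 0.4
```

step_arm(
  commands=[
    [-5,0,0,0,0,0,255],
    [-5,0,0,0,0,0,255],
    [-5,0,0,0,0,0,255],
  ],
)

```text
clock: 6.35
eef_pos: [485.5, 59.6, 95.8]
tool_rot: [3.137, -0.008, 1.578]
force: [-3.3, 14.1, 4.1]
width: 0.3
```

```bash
python3 -c "
from h import *
print(ctrl.read_state()['force'])
snap('scene','s4.png');snap('top','t4.png')
a=cv2.imread('pics/s4.png')[190:310,230:350]
cv2.imwrite('pics/c7.png',cv2.resize(a,(600,600),interpolation=cv2.INTER_CUBIC))"
```

```text
[-3.25378411 14.13657024  4.05624759]
```

View pics/c7.png

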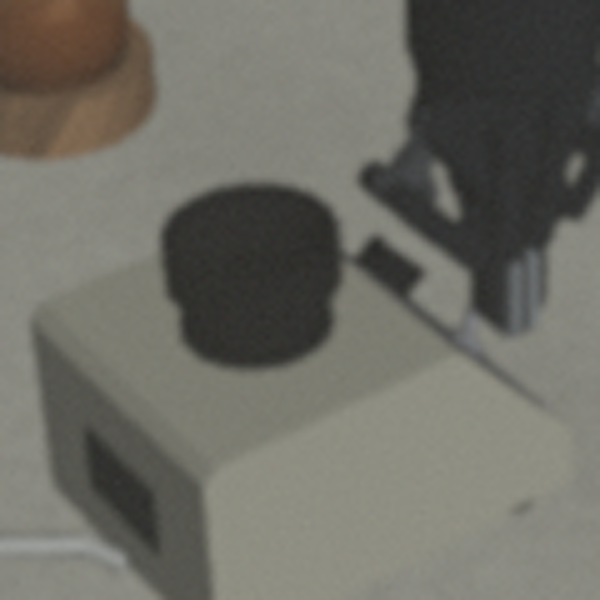

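step_arm(
  commands=[
    [20,0,0,0,0,0,255],
    [40,0,0,0,0,0,255],
    [45,0,-50,0,0,0,255],
    [45,0,-100,0,0,0,100],
    [80,0,-110,0,0,0,0],
    [130,0,-110,0,0,0,0],
    [170,0,-110,0,0,0,0],
    [170,0,-110,0,0,0,0],
  ],
)

```text
clock: 7.25
eef_pos: [483.9, 230.4, 206.0]
tool_rot: [3.138, -0.006, 1.581]
force: [-0.7, -0.3, 0.0]
width: 72.6
```

```bash
python3 -c "
from h import *
snap('top','t5.png');snap('scene','s5.png')
f=lambda im,x,y,w,h,k:np.clip(cv2.resize(im[y:y+h,x:x+w],(w*k,h*k),interpolation=cv2.INTER_CUBIC).astype(float)*1.5,0,255).astype(np.uint8)
I=lambda n:cv2.imread('pics/'+n)
cv2.imwrite('pics/c8.png',np.vstack([np.hstack([f(I('t3.png'),272,235,40,28,10),f(I('t5.png'),272,235,40,28,10)]),np.hstack([f(I('s3.png'),305,238,40,28,10),f(I('s5.png'),305,238,40,28,10)])]))
go([421.3,315.3,190])"
```

```text
[421.3, 315.3, 190] shift [ 91.9 -62.6  15. ] turn [ 0.1 -0.   0.2]
```

View pics/c8.png

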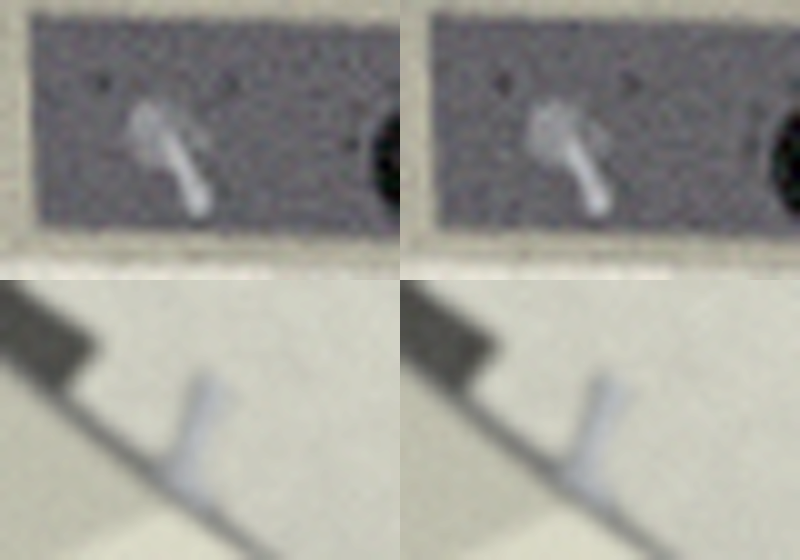

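step_arm(
  commands=[
    [92,-62,15,0,0,0,0],
    [92,-62,15,0,0,0,0],
    [92,-62,15,0,0,0,0],
    [92,-62,15,0,0,0,0],
    [92,-62,15,0,0,0,0],
  ],
)

```text
clock: 7.85
eef_pos: [423.8, 312.1, 189.5]
tool_rot: [3.141, 0.002, 1.569]
force: [0.5, -0.1, -0.2]
width: 85.1
```

```bash
python3 -c "
from h import *
snap('scene','s6.png')
cv2.imwrite('pics/c9.png',cv2.resize(cv2.imread('pics/s6.png')[190:370,360:560],(667,600)))
go([421.3,315.3,98]);print(ctrl.read_state()['eef_pos'])"
```

```text
[421.3, 315.3, 98] shift [ 3.7 -2.9 91.5] turn [ 0.1  0.1 -0.2]
[424.12026996 311.77440384 189.51774154]
```

View pics/c9.png

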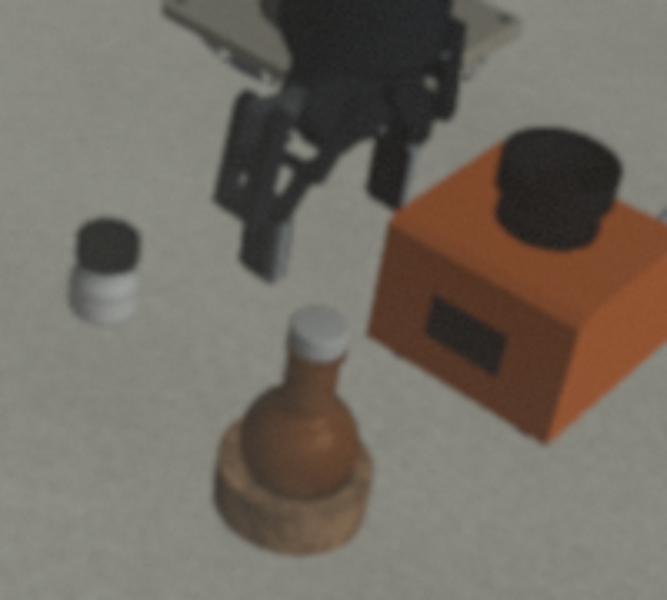

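step_arm(
  commands=[
    [4,-3,30,0,0,0,0],
    [4,-3,70,0,0,0,0],
    [4,-3,92,0,0,0,0],
    [4,-3,92,0,0,0,0],
    [4,-3,92,0,0,0,0],
  ],
)

```text
clock: 8.4
eef_pos: [420.8, 317.0, 97.7]
tool_rot: [3.141, 0.001, 1.569]
force: [1.1, 0.9, 0.6]
width: 85.6
```

```bash
python3 -c "
from h import *
snap('scene','s7.png')
cv2.imwrite('pics/c10.png',cv2.resize(cv2.imread('pics/s7.png')[190:370,360:560],(667,600)))
go([421.3,315.3,98]);print(ctrl.read_state()['force'])"
```

```text
[421.3, 315.3, 98] shift [-2.4  0.3  0.4] turn [ 0.1 -0.  -0.1]
[ 0.05905459  0.54614345 -0.17151853]
```

View pics/c10.png

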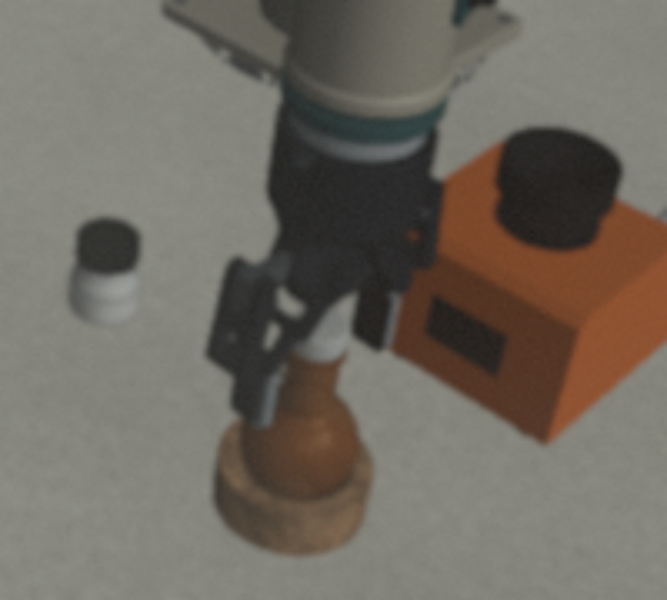

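step_arm(
  commands=[
    [-2,0,-1,0,0,0,80],
    [-2,0,-1,0,0,0,120],
    [-2,0,-1,0,0,0,150],
    [-2,0,-1,0,0,0,255],
    [-2,0,-1,0,0,0,255],
    [-2,0,-1,0,0,0,255],
    [-2,0,-1,0,0,0,255],
  ],
)

```text
clock: 9.15
eef_pos: [420.3, 316.6, 98.8]
tool_rot: [3.14, -0.001, 1.571]
force: [2.4, -0.3, 5.6]
width: 26.9
```

step_arm(
  commands=[
    [0,0,-15,0,0,0,255],
    [0,0,-40,0,0,0,255],
    [0,0,-70,0,0,0,255],
    [0,0,-100,0,0,0,255],
    [0,0,-140,0,0,0,255],
    [0,0,-150,0,0,0,255],
    [0,0,-150,0,0,0,255],
  ],
)

```text
clock: 9.85
eef_pos: [419.9, 316.7, 249.4]
tool_rot: [3.14, -0.002, 1.571]
force: [-0.8, 0.1, -2.4]
width: 26.8
```

```bash
python3 -c "
from h import *
snap('scene','s8.png');snap('top','t8.png')
cv2.imwrite('pics/c11.png',cv2.resize(cv2.imread('pics/s8.png')[160:370,360:560],(571,600)))
s=ctrl.read_state();print(s['force'],s['eef_pos'],s['width'])
go([582,26.3,250])"
```

```text
[-0.27209067 -0.67605011 -2.06035962] [418.70240708 315.48462289 246.96701398] 26.977135041409234
[582, 26.3, 250] shift [-289.3  163.1   -2.9] turn [-0.1  0.1  0. ]
```

View pics/c11.png

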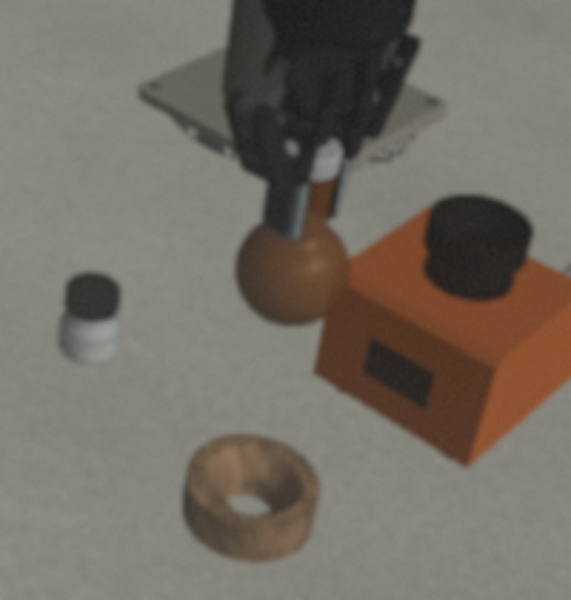

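```bash
python3 -c "
from h import *
u,v=360+293*200/571,160+270*210/600
p=ctrl.read_state()['eef_pos']
b=p-np.array([0,0,54])
for th in (0,.1,.2,.3,-.1,-.2): 
  for ax in 'xy':
    d=np.array([0,-np.sin(th),-np.cos(th)]) if ax=='x' else np.array([-np.sin(th),0,-np.cos(th)])
    g=p-np.array([0,0,4]); print(ax,th,proj('scene',g+50*d),proj('top',g+50*d))
print(u,v)
f=cv2.resize(cv2.imread('pics/t8.png')[250:330,120:220],(750,600));cv2.imwrite('pics/c12.png',f)
cv2.imwrite('pics/c13.png',cv2.resize(cv2.imread('pics/s8.png')[190:290,420:520],(600,600),interpolation=cv2.INTER_CUBIC))"
```

```text
x 0 [[462.07137759 253.94409577]] [[144.09565988 286.57269697]]
y 0 [[462.07137759 253.94409577]] [[144.09565988 286.57269697]]
x 0.1 [[459.70448941 252.37205731]] [[146.75078612 286.63938102]]
y 0.1 [[464.09264848 252.65375318]] [[143.94881329 289.26076721]]
x 0.2 [[457.41802462 250.57991521]] [[149.30621836 286.71079771]]
y 0.2 [[466.12546877 251.13730207]] [[143.72685202 291.93218361]]
x 0.3 [[455.23129423 248.58548801]] [[151.73965918 286.78632875]]
y 0.3 [[468.15166829 249.40988756]] [[143.43150702 294.56369176]]
x -0.1 [[464.49834938 255.27959321]] [[141.3638199  286.51132645]]
y -0.1 [[460.08005204 254.99471374]] [[144.16622526 283.89124697]]
x -0.2 [[466.9641156  256.36366939]] [[138.57882585 286.45581022]]
y -0.2 [[458.13718159 255.79366942]] [[144.15990867 281.23960616]]
462.62697022767077 254.5
```

View pics/c12.png

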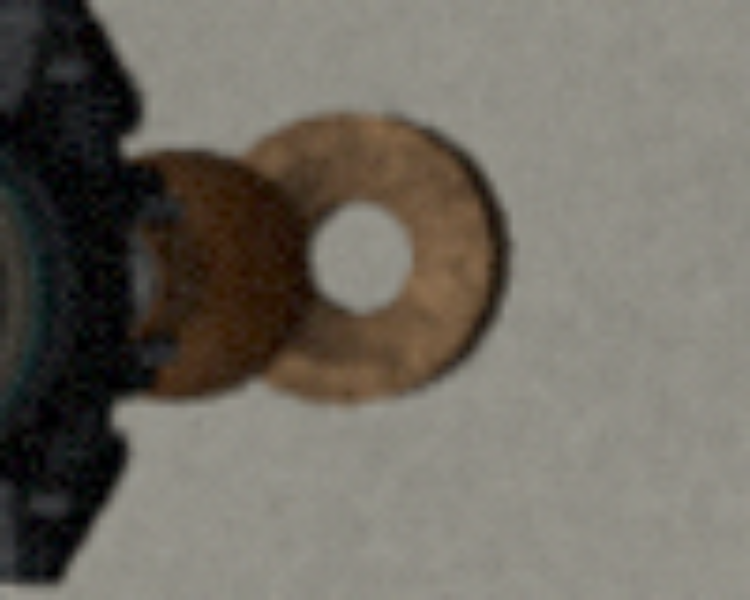

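View pics/c13.png

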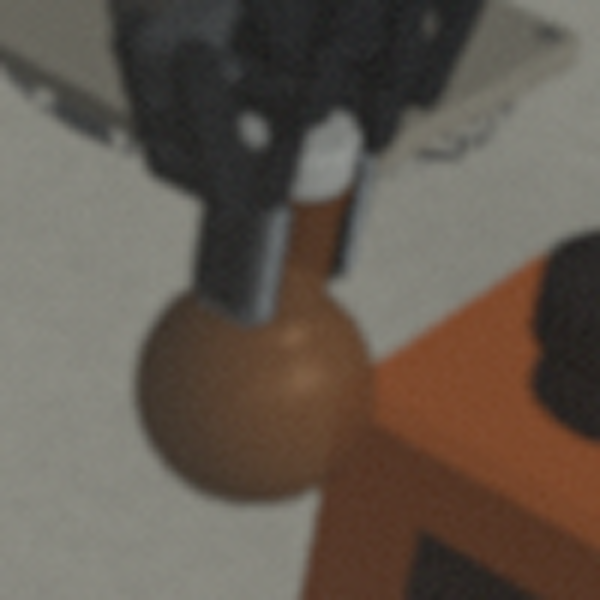

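step_arm(
  commands=[
    [-290,163,-5,0,0,0,255],
    [-290,163,-5,0,0,0,255],
    [-290,163,-5,0,0,0,255],
    [-290,163,-5,0,0,0,255],
    [-290,163,-5,0,0,0,255],
    [-290,163,-5,0,0,0,255],
    [-290,163,-5,0,0,0,255],
    [-290,163,-5,0,0,0,255],
  ],
)

```text
clock: 10.75
eef_pos: [583.6, 19.1, 250.4]
tool_rot: [-3.139, 0.004, 1.562]
force: [-0.4, -0.1, -1.3]
width: 26.9
```

step_arm(
  commands=[
    [0,0,0,0,0,0,255],
    [0,0,0,0,0,0,255],
    [0,0,0,0,0,0,255],
  ],
)

```text
clock: 11.05
eef_pos: [581.7, 28.2, 252.7]
tool_rot: [-3.14, -0.001, 1.574]
force: [-0.7, 0.0, -1.8]
width: 26.6
```

```bash
python3 -c "
from h import *
snap('scene','s9.png');snap('top','t9.png')
cv2.imwrite('pics/c14.png',np.hstack([cv2.resize(cv2.imread('pics/s9.png')[150:310,220:360],(500,571)),cv2.resize(cv2.imread('pics/t9.png')[160:260,260:310],(286,571))]))
s=ctrl.read_state();print(s['force'],s['eef_pos'],s['tool_rot'],s['width'])
go([582,26.3,225])
print(proj('scene',s['eef_pos']-[0,0,54.8]))"
```

```text
[ 0.20087049 -0.08211563 -2.03102615] [582.17010363  27.70702231 253.16300873] [-3.14110134e+00 -3.16547126e-04  1.57357494e+00] 27.077727935536345
[582, 26.3, 225] shift [-1.4 -0.2 28.2] turn [-0.  -0.   0.2]
[[278.51184641 210.65292346]]
```

View pics/c14.png

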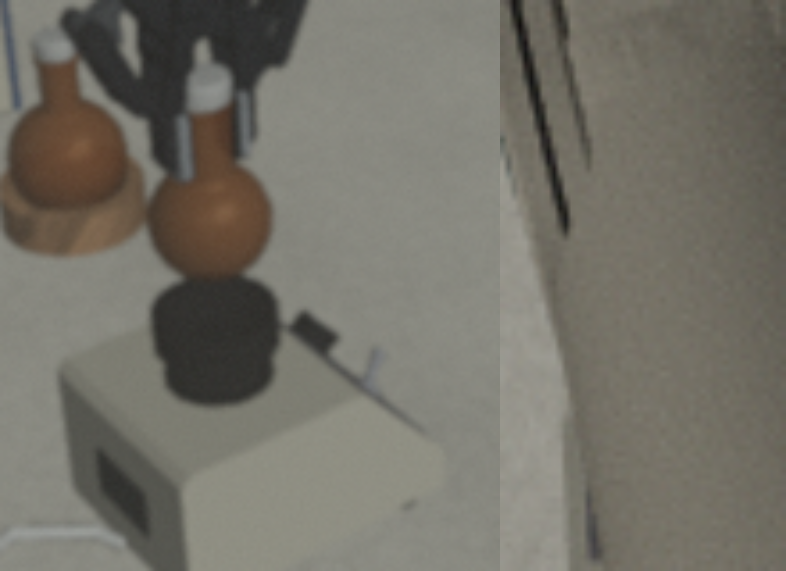

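step_arm(
  commands=[
    [-1,0,12,0,0,0,255],
    [-1,0,24,0,0,0,255],
    [-1,0,34,0,0,0,255],
    [-1,0,37,0,0,0,255],
    [-1,0,37,0,0,0,255],
  ],
)

```text
clock: 11.65
eef_pos: [582.2, 25.2, 215.3]
tool_rot: [-3.14, 0.0, 1.571]
force: [0.2, 0.4, -1.7]
width: 26.5
```

step_arm(
  commands=[
    [0,0,2,0,0,0,255],
    [0,0,4,0,0,0,255],
    [0,0,5,0,0,0,255],
    [0,0,5,0,0,0,255],
  ],
)

```text
clock: 12.05
eef_pos: [582.9, 25.5, 211.8]
tool_rot: [3.141, -0.0, 1.571]
force: [-0.6, 1.2, 3.1]
width: 26.9
```

step_arm(
  commands=[
    [0,0,2,0,0,0,255],
    [0,0,4,0,0,0,255],
    [0,0,5,0,0,0,255],
    [0,0,5,0,0,0,255],
  ],
)

```text
clock: 12.45
eef_pos: [582.8, 25.6, 206.6]
tool_rot: [3.141, -0.0, 1.571]
force: [-1.6, 1.4, 5.8]
width: 26.9
```

step_arm(
  commands=[
    [0,0,2,0,0,0,255],
    [0,0,4,0,0,0,255],
    [0,0,5,0,0,0,255],
    [0,0,5,0,0,0,255],
  ],
)

```text
clock: 12.85
eef_pos: [582.8, 25.9, 204.0]
tool_rot: [3.14, -0.0, 1.571]
force: [-7.5, 1.5, 21.6]
width: 26.6
```

step_arm(
  commands=[
    [0,-1,-1,0,0,0,255],
    [0,-1,-1,0,0,0,255],
    [0,-1,-1,0,0,0,255],
    [0,-1,-1,0,0,0,255],
  ],
)

```text
clock: 13.25
eef_pos: [582.3, 26.0, 203.9]
tool_rot: [3.139, -0.001, 1.572]
force: [-3.3, 1.5, 12.7]
width: 27.1
```

```bash
python3 -c "
from h import *
snap('scene','s10.png');snap('top','t10.png')
cv2.imwrite('pics/c15.png',cv2.resize(cv2.imread('pics/s10.png')[160:310,220:370],(600,600)))
s=ctrl.read_state();print(s['force'],s['eef_pos'],s['tool_rot'],s['width'],s['clock'])
print(proj('scene',[582,26,149]),proj('scene',[582,26,231]))"
```

```text
[-2.67395319  1.53442396 13.13522432] [582.39216549  25.98912371 203.93468818] [ 3.13917700e+00 -6.03711415e-04  1.57153281e+00] 27.156899542041895 13.35
[[279.72995689 232.59943664]] [[276.92969426 194.70453451]]
```

View pics/c15.png

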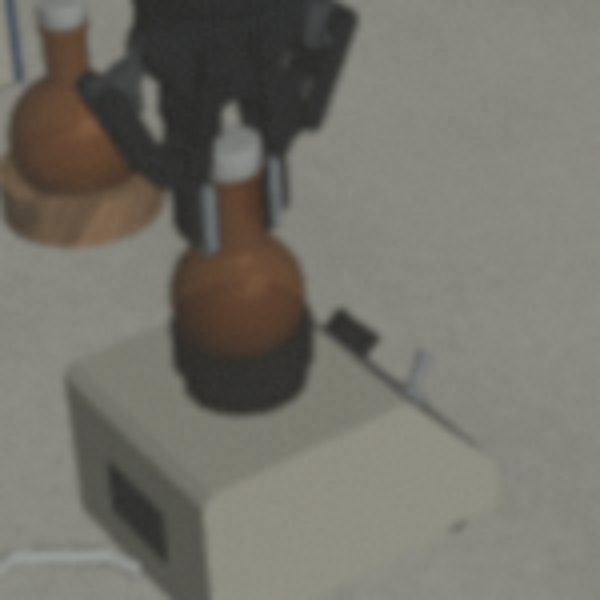

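View pics/s10.png

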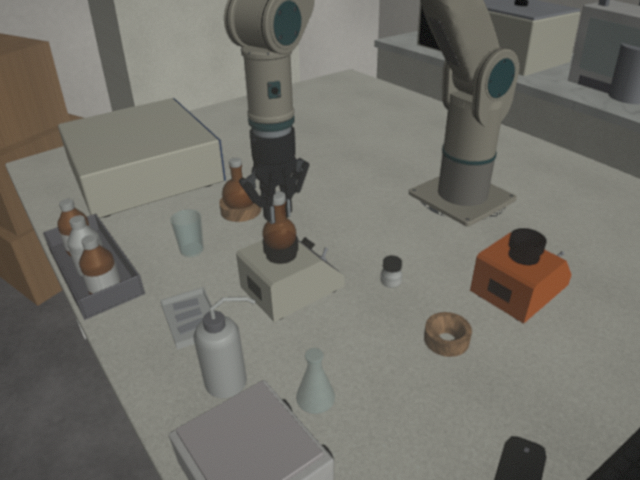

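```bash
python3 -c "
from h import *
ctrl.finish_job()"
```

```text
the job is handed in; nothing more can be done
```

The job is handed in at about 13.4 s on the clock: the switch is flipped to touch-start, and the small flask is seated in the rubber ring and held pressed down. The hand-in gives no verdict, so what follows rests on my own checks.

- **Switch:** I pushed the toggle to the right with the closed fingers. On the second push the fingers gave only about 0.7 mm more as the force rose from 5 to 14 N, and the pictures before and after that push match, so I take it to be at its end stop. One check did not quite agree: in the pictures the tip moved about 16 mm, where the description gives 20 mm. I put that down to picture resolution.
- **Flask:** I gripped it by the neck, and pictures from both cameras showed it hanging upright. In the last picture it sits upright in the mixer's ring.
- **Pressing:** The tool stopped at 203.9 mm high, about 8 mm below where the flask first seated, against a predicted 203.8 mm. It stayed there when I eased the push from about 23 N to about 15 N, so the ring is at the bottom of its travel. About 15 N was still on it at hand-in.
- **Everything else:** In the last picture the other things, including the cork ring and the orange mixer, are where they stood.

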